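Lay a course of jaggery blocks in brick bond

TASK

Lay the two loose full blocks and the loose half block of jaggery on top of the row standing on the wooden board, as a second course in brick bond: one block high, every joint over the middle of a full block below, the faces in line with the row and both ends flush with its ends. Set the blocks down, since they chip if they are dropped, and do not shift the bottom row. Leave the salt jar, the steel tumbler and the bowl of limes where they are.

Things in the scene. Friction and masses are not known exactly. Their poses are not given: they have to be found in the camera images.
- board: low wooden display board, 370 mm long (its x), 105 mm wide (its y), top 24 mm above the table; fixed. Origin: centre of its underside, at table height. Its x runs roughly to the robot's left (+y), turned up to 13 degrees either way
- row_a: full jaggery block, 126 mm long (x), 56 mm wide (y), 48 mm high, about 0.47 kg, golden brown. Origin: centre of the underside. Stands loose on the board in the bottom row; the end block away from the half, about x = -99 mm on the board. Its x points along the row, towards row_b (within 1 degree)
- row_b: full jaggery block, 126 mm long (x), 56 mm wide (y), 48 mm high, about 0.47 kg, golden brown. Origin: centre of the underside. Stands loose on the board in the bottom row; the middle one, about x = +33 mm on the board, its x towards row_half. Joint gaps are about 6 mm, so full blocks' centres are 132 mm apart
- row_half: half jaggery block, 60 mm long (x), 56 mm wide (y), 48 mm high, about 0.23 kg, golden brown. Origin: centre of the underside. Stands loose on the board in the bottom row; the end block at the board's +x end, about x = +132 mm. The row is 324 mm long in all; the second course fits that length with the same 6 mm gaps
- full_1: loose full jaggery block, 126 mm long (x), 56 mm wide (y), 48 mm high, about 0.47 kg, golden brown. Origin: centre of the underside. Lies flat on the paper on the table before the robot, long side (x) roughly along world y, turned up to 30 degrees; the three loose blocks swap places.
- full_2: loose full jaggery block, 126 mm long (x), 56 mm wide (y), 48 mm high, about 0.47 kg, golden brown. Origin: centre of the underside. Lies flat on the paper on the table before the robot, long side (x) roughly along world y, turned up to 30 degrees; the three loose blocks swap places.
- half: loose half jaggery block, 60 mm long (x), 56 mm wide (y), 48 mm high, about 0.23 kg, golden brown. Origin: centre of the underside. Lies flat on the paper on the table before the robot, long side (x) roughly along world y, turned up to 30 degrees; the three loose blocks swap places.
- salt_jar: bystander: glass jar with a white cap, 70 mm across, 105 mm high, standing to the left of the work. Origin: centre of its underside
- tumbler: bystander: open steel tumbler, 76 mm across at the rim, 110 mm high, standing to the right of the work. Origin: centre of its underside
- lime_bowl: bystander: steel bowl, 152 mm across, heaped with limes to 86 mm height (one piece), to the right of the work. Origin: centre of its underside
Not all that is in view belongs to the job. Leave any blue look-alike of the row_half alone. What is shaped like the half but green is not meant.

How it is judged:
By the outcome, as a careful person would: the job done as asked, in the order asked, and still so for the second after the job is handed in, with the robot touching nothing.
It also fails if it takes over 64 s, if anything falls off the work surface, if the arm or the gripper's body presses on something with over 40 N, if the wrist force passes 120 N, or if a joint passes its speed limit or range.

ROBOT

A 6-joint arm with a two-finger parallel gripper is mounted at the origin on the work surface. World frame = base frame: x ahead of the robot, y to its left, z up, the work surface at z = 0. Lengths are in m, angles in degrees, forces in N, time in s.
With the tool pointing down it reaches from about 0.25 to 0.725 m from the base axis. Payload 9.7 kg.
Tool frame: the origin (TCP) lies at the very end of the fingers, on their centre line; the grasp point (between the pads) lies 19 mm behind it (bot.grip_depth is the distance from the TCP to the grasp point, in m); z points along the fingers, y is the direction in which the jaws open and shut (so a half turn about z gives the same grasp; the last joint's range is limited). The gripper opens to 85 mm and grips with 20 to 120 N. Pads are 22 mm wide; open, the fingers measure 114 mm over their backs; the gripper's body (76 mm by 85 mm) begins 54 mm behind the grasp point. The pads swing forward as they close: fully open they stand 13 mm farther back than shut.
Start: joints at [-74.485, 4.979, 10.078, 95.1, 0, 90], TCP at [0.147, -0.53, 0.231] pointing down, gripper open.
Joint ranges: [-179.16, 179.16], [-48.56, 103.87], [-65.8, 70.77], [-126.05, 130.52], [-82.76, 87.17], [-180, 180]. Speed limits (degrees/s): [127.2, 127.2, 147.25, 180, 180, 180].

INTERFACE

Orientations are given as [roll, pitch, yaw] about the fixed x, y, z axes, in that order (R = Rz(yaw) Ry(pitch) Rx(roll)).
In Python, from workcell import bot, viewer gives the robot as it stands.
- The arm moves only by the tool arm_command, never from a script. Its argument "motion" is a list of rows, each a list of 3 entries, a list of its own where there are three numbers: the opening, from 0 (shut) to 1 (fully open), then the shift along the tool's x, y, z in units of 60 mm (1.0 is 60 mm), then the turn, a rotation vector about the tool's x, y, z in units of 6 degrees (1.0 is 6 degrees). A call has 1 to 12 rows; each row shifts and turns the commanded pose from where the row before left it, along the tool's axes as they then stand; what a row does not reach is not made up. A row lasts 1/8 s, in which the tool goes at most 62.5 mm and 10.7 degrees, less where a joint would pass 70% of its speed; a pose out of reach is approached as far as the arm can. A call is refused whole if a number of a shift passes 1 or a number of a turn 1, either way. A call with a gripper value outside its range is refused whole. The fingers move at their own pace and stop on an object; "newtons" is the grip in N (left out, the last holds). Time passes only in rows, so rows that do not move let the fingers close. It gives the time, the measured TCP pose, the force and the opening at its end, in the units of the state.
- bot.get_obs(): the state, without advancing time (a new reading comes with each control period).
- viewer.camera(name): name is "side" or "top"; returns the picture (384x512x3 uint8, blue, green, red); there is no depth.
- viewer.calibration(name): a dict with "fx", "fy", "cx", "cy" (pixels), "k1" (the pictures are not rectified: a ray, as slopes to the right and down, at radius r is drawn at 1 + k1 r^2 times it, then the intrinsics apply), "T" (4x4, takes a point from camera to world coordinates). Camera axes: x right, y down, z forward; pixel columns grow to the right and rows downward; lengths in m; the calibration is good to about 2 mm. A picture is of the moment at which its call begins. calibration takes no time and is no camera call.
- bot.job_done(): hands the job in, once; it reports no verdict.
The state is a dict: "time": time; "q": joint angles; "qd": joint speeds; "joint_efforts": joint torques, N m; "ee_pos": TCP position; "tcp_rot": TCP orientation; "wrist_force": force on the tool from outside, world axes, zero at the start; "torque": the same for the moment, N m; "opening": finger opening in m.
Only numpy, scipy, OpenCV 4.12 (cv2) and the standard library are available. Lean on these libraries where they do the work, as an engineer would, in place of code of your own. Each camera call takes 0.05 s, during which the arm holds its last target.

## Working session

There is one attempt and no reset: what is moved stays moved. The work goes in short steps, Python scripts to look and compute and a tool call to move; the robot and the scene stay as the last step left them, time stands still between calls to the robot, and variables do not carry over. Pictures are saved under pics/ and viewed, and the job is handed in when it is done.

Besides the shell and the picture viewer there is one more tool, called after "Call:" in YAML: its name, and indented under it one key for each argument. arm_command: Moves the arm, as the interface text tells. Its arguments: {"type":"object","properties":{"motion":{"type":"array"},"newtons":{"type":"number"}},"required":["motion"]}

```bash
ls; mkdir -p pics; python3 - <<'E'
from workcell import bot, viewer
import cv2
print(bot.get_obs())
for n in("top","side"):
    im=viewer.camera(n); cv2.imwrite(f"pics/{n}0.png",im); print(n,viewer.calibration(n))
E
```

```text
pics
{'time': 0.0, 'q': array([-7.44846794e+01,  5.01326912e+00,  1.00361815e+01,  9.50986184e+01,
       -4.75442107e-04,  9.00019922e+01]), 'qd': array([-0.03603931, -0.02073247, -0.04049983, -0.0411176 ,  0.02425049,
       -0.07210559]), 'joint_efforts': array([ 2.08391793e-03, -5.20384562e+01,  4.64805973e+01,  1.62514084e-02,
        1.65219549e-04,  7.69250477e-06]), 'ee_pos': array([ 0.14706458, -0.52975647,  0.23057772]), 'tcp_rot': array([-1.79924294e+02,  4.78074005e-04,  1.55133291e+01]), 'wrist_force': array([-0.28789573,  0.0349855 ,  0.04271706]), 'torque': array([-0.00723388, -0.06873782,  0.04531458]), 'opening': 0.08548273604050452}
top {'fx': 387.98715206194373, 'fy': 387.98715206194373, 'cx': 257.0687586748517, 'cy': 196.4822263326931, 'k1': -0.07973130148916074, 'T': array([[-5.42575791e-03, -9.82017703e-01,  1.88710871e-01,
         2.75232913e-01],
       [-9.99840544e-01,  2.11683008e-03, -1.77315070e-02,
        -8.21573731e-04],
       [ 1.70131849e-02, -1.88776987e-01, -9.81872599e-01,
         1.17527984e+00],
       [ 0.00000000e+00,  0.00000000e+00,  0.00000000e+00,
         1.00000000e+00]])}
side {'fx': 360.6121396740064, 'fy': 360.6121396740064, 'cx': 257.9213192273943, 'cy': 189.38959970502984, 'k1': -0.09617383332615236, 'T': array([[-0.99896952, -0.04219668,  0.01671367,  0.49601216],
       [-0.04168194,  0.70724943, -0.70573427,  0.84774056],
       [ 0.01795891, -0.70570368, -0.70827946,  0.88322639],
       [ 0.        ,  0.        ,  0.        ,  1.        ]])}
```

View pics/top0.png

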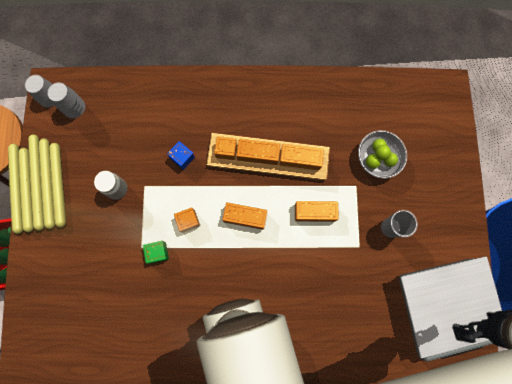

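View pics/side0.png

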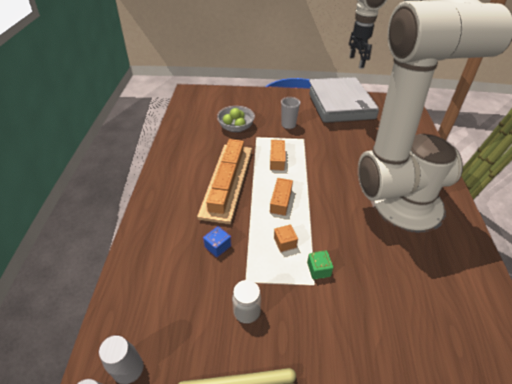

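The top view shows the row of half (226,147), row_b (259,150) and row_a (302,155) on the board. The loose blocks are the half (187,219) and the fulls (245,216) and (317,211). The blue cube (181,155) and the green cube (155,253) are look-alikes and aren't meant. The half is the golden-brown short block on the paper. I'll confirm this in an enlarged crop and measure.

```bash
cat > h.py <<'E'
import numpy as np, cv2
from workcell import bot, viewer
def ray(n,px):
    c=viewer.calibration(n); px=np.asarray(px,float).reshape(-1,1,2)
    K=np.array([[c['fx'],0,c['cx']],[0,c['fy'],c['cy']],[0,0,1]])
    u=cv2.undistortPoints(px,K,np.array([c['k1'],0,0,0,0.]),None,None).reshape(-1,2)
    # refine: forward model r*(1+k1 r^2)
    d=np.c_[u,np.ones(len(u))]@c['T'][:3,:3].T
    return c['T'][:3,3],d
def plane(n,px,z):
    o,d=ray(n,px); return (o+d*((z-o[2])/d[:,2])[:,None])[:,:2]
def proj(n,P):
    c=viewer.calibration(n); P=np.atleast_2d(P); T=np.linalg.inv(c['T'])
    p=P@T[:3,:3].T+T[:3,3]
    K=np.array([[c['fx'],0,c['cx']],[0,c['fy'],c['cy']],[0,0,1]])
    return cv2.projectPoints(p,np.zeros(3),np.zeros(3),K,np.array([c['k1'],0,0,0,0.]))[0].reshape(-1,2)
E
python3 - <<'E'
import cv2
a=cv2.imread('pics/top0.png'); b=cv2.imread('pics/side0.png')
cv2.imwrite('pics/cropt.png',cv2.resize(a[125:270,135:370][:, :],None,fx=3.4,fy=3.4,interpolation=cv2.INTER_CUBIC))
cv2.imwrite('pics/crops.png',cv2.resize(b[130:285,190:340],None,fx=3.8,fy=3.8,interpolation=cv2.INTER_CUBIC))
E
```

```text
(no output)
```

View pics/cropt.png

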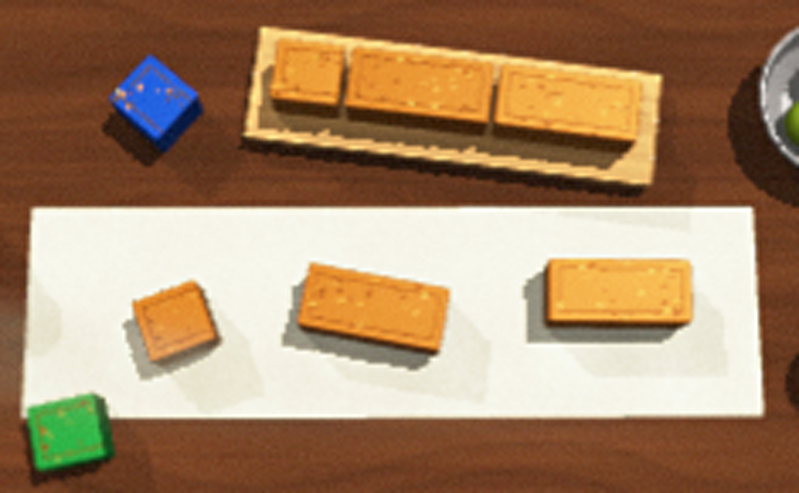

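View pics/crops.png

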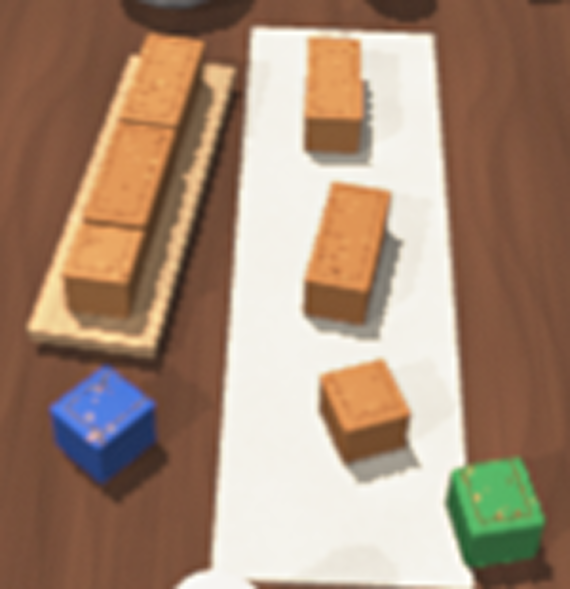

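The crops confirm it: the golden-brown half is at top (187,219) and side (286,237). Both cubes with the wrong colour are off to the side. Next I'll measure the top faces.

```bash
cat >> h.py <<'E'
def tops(n,im,tag,S=4):
    big=cv2.resize(im,None,fx=S,fy=S,interpolation=cv2.INTER_CUBIC)
    hsv=cv2.cvtColor(cv2.GaussianBlur(big,(0,0),2),cv2.COLOR_BGR2HSV)
    return big,hsv
E
python3 - <<'E'
from h import *
a=cv2.imread('pics/top0.png'); b=cv2.imread('pics/side0.png')
for n,im,cols in(("top",a,[(317,range(195,228,1)),(245,range(198,234)),(265,range(135,168)),(302,range(140,175))]),):
    hsv=cv2.cvtColor(im,cv2.COLOR_BGR2HSV)
    for c,r in cols: print(c,[(y,)+tuple(int(v) for v in hsv[y,c]) for y in r])
E
```

```text
317 [(195, 25, 13, 247), (196, 28, 12, 247), (197, 26, 15, 246), (198, 28, 12, 247), (199, 27, 11, 248), (200, 27, 11, 245), (201, 18, 126, 239), (202, 19, 177, 246), (203, 17, 181, 241), (204, 17, 177, 241), (205, 19, 178, 246), (206, 19, 166, 248), (207, 19, 174, 246), (208, 19, 166, 247), (209, 19, 171, 246), (210, 18, 175, 246), (211, 19, 173, 246), (212, 18, 171, 246), (213, 19, 172, 247), (214, 19, 174, 246), (215, 18, 178, 245), (216, 16, 182, 233), (217, 18, 173, 242), (218, 19, 176, 239), (219, 14, 207, 150), (220, 14, 214, 69), (221, 15, 116, 81), (222, 26, 38, 115), (223, 26, 38, 115), (224, 22, 39, 117), (225, 26, 40, 145), (226, 26, 27, 238), (227, 27, 19, 236)]
245 [(198, 26, 15, 246), (199, 28, 15, 246), (200, 30, 12, 246), (201, 28, 13, 246), (202, 26, 15, 246), (203, 25, 13, 246), (204, 28, 12, 247), (205, 22, 46, 233), (206, 17, 176, 237), (207, 18, 188, 242), (208, 15, 203, 220), (209, 16, 196, 234), (210, 16, 199, 234), (211, 17, 196, 235), (212, 17, 199, 235), (213, 16, 197, 234), (214, 16, 192, 237), (215, 17, 202, 234), (216, 16, 198, 233), (217, 16, 196, 235),
[... 1054 characters left out ...]
, 181, 103), (142, 11, 178, 103), (143, 12, 161, 147), (144, 20, 127, 249), (145, 22, 121, 248), (146, 19, 162, 242), (147, 18, 175, 244), (148, 16, 190, 227), (149, 18, 177, 244), (150, 19, 180, 245), (151, 19, 177, 246), (152, 19, 176, 246), (153, 19, 176, 246), (154, 18, 175, 246), (155, 18, 177, 246), (156, 19, 176, 246), (157, 19, 174, 246), (158, 18, 180, 245), (159, 19, 172, 247), (160, 18, 181, 242), (161, 16, 188, 230), (162, 18, 176, 246), (163, 15, 197, 225), (164, 15, 197, 96), (165, 13, 202, 62), (166, 15, 212, 65), (167, 15, 219, 64), (168, 15, 161, 98), (169, 17, 144, 103), (170, 15, 147, 111), (171, 16, 145, 116), (172, 16, 143, 123), (173, 16, 142, 198), (174, 18, 128, 238)]
```

```bash
cat >> h.py <<'E'
def find(im,n="top",S=4,smin=155,vmin=160):
    """returns list of (px centroid, area, contour in px)"""
    big=cv2.resize(im,None,fx=S,fy=S,interpolation=cv2.INTER_CUBIC)
    hsv=cv2.cvtColor(big,cv2.COLOR_BGR2HSV)
    m=((hsv[...,0]<24)&(hsv[...,1]>smin)&(hsv[...,2]>vmin)).astype(np.uint8)*255
    m=cv2.morphologyEx(m,cv2.MORPH_OPEN,np.ones((5,5)))
    out=[]
    for c in cv2.findContours(m,cv2.RETR_EXTERNAL,cv2.CHAIN_APPROX_NONE)[0]:
        if cv2.contourArea(c)<200*S*S: continue
        p=(c.reshape(-1,2)+0.5)/S-0.5
        out.append((p.mean(0),cv2.contourArea(c)/S/S,p))
    return out,m
def rect(P):
    h=cv2.convexHull((P*1000).astype(np.float32))
    (cx,cy),(w,l),ang=cv2.minAreaRect(h)
    b=cv2.boxPoints(((cx,cy),(w,l),ang)); e=[b[1]-b[0],b[2]-b[1]]
    e=max(e,key=np.linalg.norm); yaw=np.degrees(np.arctan2(e[1],e[0]))%180
    M=cv2.moments(h)
    return np.array([cx,cy]),max(w,l),min(w,l),yaw,np.array([M['m10'],M['m01']])/M['m00']
E
python3 - <<'E'
from h import *
a=cv2.imread('pics/top0.png')
o,m=find(a); cv2.imwrite('pics/mask.png',cv2.resize(m,None,fx=.39,fy=.39))
for c,A,p in o:
    z=.072 if c[1]<185 else .048
    R=rect(plane("top",p,z)); print(c.round(1),round(A),[np.round(r,1) for r in R])
E
```

```text
[185.2 218.9] 311 [array([426. , 187.8]), np.float64(59.2), np.float64(53.4), np.float32(110.9), array([428. , 187.2])]
[244.5 214.8] 733 [array([437.7,  16.3]), np.float64(123.6), np.float64(53.6), np.float32(79.2), array([437.6,  16.3])]
[316.7 210.1] 717 [array([ 450.7, -197.1]), np.float64(123.2), np.float64(53.4), np.float32(89.1), array([ 450.7, -197.1])]
[301.8 154.7] 725 [array([ 614. , -154.2]), np.float64(127.7), np.float64(55.2), np.float32(82.5), array([ 613.9, -154.2])]
[258.1 149.4] 727 [array([630.4, -24.6]), np.float64(128.4), np.float64(54.8), np.float32(83.0), array([630.3, -24.6])]
[224.9 145.5] 346 [array([642. ,  74.1]), np.float64(62.2), np.float64(55.5), np.float32(81.6), array([642.1,  74.3])]
[  6.6 137.4] 831 [array([679.2, 736.8]), np.float64(211.8), np.float64(67.9), np.float32(8.1), array([680.4, 743.2])]
```

```bash
python3 - <<'E'
from h import *
b=cv2.imread('pics/side0.png')
hsv=cv2.cvtColor(b,cv2.COLOR_BGR2HSV)
for x,r in ((280,range(136,174)),(282,range(175,217)),(286,range(222,254)),(217,range(185,218))): print(x,[(y,)+tuple(int(v) for v in hsv[y,x]) for y in r][::1])
for vm in (175,195):
  o,m=find(b,"side",smin=150,vmin=vm)
  for c,A,p in o:
    z=.072 if c[0]<250 else .048
    R=rect(plane("side",p,z)); print(c.round(1),round(A),[np.round(r,1) for r in R])
E
```

```text
280 [(136, 10, 134, 116), (137, 11, 92, 139), (138, 14, 53, 207), (139, 18, 48, 229), (140, 13, 118, 224), (141, 15, 155, 232), (142, 14, 153, 229), (143, 14, 156, 221), (144, 14, 152, 227), (145, 14, 151, 230), (146, 15, 151, 230), (147, 14, 151, 230), (148, 14, 151, 230), (149, 14, 151, 230), (150, 14, 152, 228), (151, 14, 153, 223), (152, 14, 150, 229), (153, 15, 149, 232), (154, 15, 150, 230), (155, 15, 151, 230), (156, 14, 150, 230), (157, 15, 151, 230), (158, 15, 151, 228), (159, 14, 152, 225), (160, 13, 156, 223), (161, 13, 153, 163), (162, 14, 151, 130), (163, 14, 151, 130), (164, 13, 151, 132), (165, 13, 149, 132), (166, 13, 153, 132), (167, 13, 154, 131), (168, 14, 155, 132), (169, 13, 145, 130), (170, 14, 81, 135), (171, 18, 30, 152), (172, 19, 27, 158), (173, 20, 34, 205)]
282 [(175, 23, 9, 246), (176, 26, 7, 244), (177, 25, 13, 243), (178, 16, 89, 230), (179, 13, 158, 211), (180, 13, 163, 219), (181, 14, 158, 224), (182, 14, 155, 225), (183, 14, 155, 226), (184, 14, 155, 227), (185, 14, 152, 228), (186, 14, 155, 225), (187, 14, 156, 224), (188, 14, 157, 224), (189, 14, 1
[... 2208 characters left out ...]
451.9, -191.6]), np.float64(118.9), np.float64(46.2), np.float32(89.4), array([ 452.1, -191.1])]
[229.1 159.5] 574 [array([621.8, -87.4]), np.float64(258.0), np.float64(55.0), np.float32(83.5), array([622.2, -88.7])]
[285.3 233.8] 241 [array([428.4, 193.3]), np.float64(53.3), np.float64(51.5), np.float32(110.8), array([428.2, 193.3])]
[281.4 192.1] 375 [array([438.2,  20.7]), np.float64(118.9), np.float64(49.1), np.float32(79.4), array([438.4,  20.7])]
[224.2 175.2] 360 [array([630.3, -22.2]), np.float64(123.6), np.float64(50.4), np.float32(83.1), array([630.3, -21.8])]
[278.2 151.8] 225 [array([ 451.9, -192.4]), np.float64(117.2), np.float64(46.2), np.float32(89.4), array([ 452.1, -191.9])]
```

```bash
python3 - <<'E'
from h import *
b=cv2.imread('pics/side0.png');a=cv2.imread('pics/top0.png')
for n,im,sm in(("side",b,(85,128)),("top",a,(95,155))):
 for s,t in zip(sm,("loose","row")):
  o,m=find(im,n,smin=s,vmin=178 if n=="side" else 150)
  for c,A,p in o:
    row=(c[0]<250) if n=="side" else c[1]<185
    if row!=(t=="row"): continue
    R=rect(plane(n,p,.072 if row else .048)); print(n,t,c.round(1),round(A),[np.round(r,1) for r in R])
E
```

```text
side loose [285.4 233.5] 280 [array([428.4, 192.1]), np.float64(57.6), np.float64(56.2), np.float32(111.0), array([428., 192.])]
side loose [281.2 191.9] 428 [array([438.4,  19.1]), np.float64(124.5), np.float64(54.5), np.float32(79.3), array([438.7,  19. ])]
side loose [277.4 150.4] 299 [array([ 452.3, -194.8]), np.float64(125.0), np.float64(54.3), np.float32(89.3), array([ 452.6, -194.2])]
side row [216.5 196.3] 230 [array([642.4,  76.5]), np.float64(61.6), np.float64(53.3), np.float32(83.2), array([642.5,  76.4])]
side row [223.4 175.3] 404 [array([630.9, -23.7]), np.float64(128.9), np.float64(53.5), np.float32(83.0), array([631.2, -23. ])]
side row [232.  150.7] 330 [array([ 616.1, -151.6]), np.float64(128.6), np.float64(56.1), np.float32(82.4), array([ 615.3, -152.4])]
top loose [185.6 218.9] 374 [array([426.1, 188.1]), np.float64(62.0), np.float64(55.7), np.float32(110.7), array([426. , 188.2])]
top loose [244.5 214.7] 773 [array([438.1,  16.1]), np.float64(126.5), np.float64(55.0), np.float32(79.2), array([438. ,  16.1])]
top loose [316.9 209.9] 759 [array([ 451.2, -197.8]), np.float64(126.1), np.float64(55.4), np.float32(89.1), array([ 451.3, -198. ])]
top row [279.8 152.1] 1464 [array([622.1, -89.2]), np.float64(258.7), np.float64(55.6), np.float32(82.7), array([621.9, -89.2])]
top row [224.8 145.6] 351 [array([642.,  74.]), np.float64(63.1), np.float64(55.4), np.float32(82.5), array([641.8,  74.3])]
top row [  6.6 137.4] 837 [array([678.8, 736.7]), np.float64(212.4), np.float64(67.9), np.float32(8.1), array([680.3, 743.1])]
```

```bash
cat >> h.py <<'E'
from scipy.spatial.transform import Rotation as Ro
def goto(x,y,z,yaw):
    s=bot.get_obs(); R=Ro.from_euler('xyz',s['tcp_rot'],degrees=True)
    d=R.inv().apply(np.array([x,y,z])-s['ee_pos'])/.06
    w=(R.inv()*Ro.from_euler('xyz',[180,0,yaw],degrees=True)).as_rotvec(degrees=True)/6
    print('t',s['time'],'pos',s['ee_pos'].round(4),s['tcp_rot'].round(2),'open',round(s['opening'],4),'F',s['wrist_force'].round(1))
    print('shift units',d.round(3),'turn units',w.round(3))
E
python3 -c "
from h import *
goto(.4517,-.1963,.150,89.2)"
```

```text
t 0.1 pos [ 0.1471 -0.5298  0.2307] [-179.93    0.     15.51] open 0.0851 F [0.6 0.5 1.1]
shift units [ 6.379 -3.996  1.349] turn units [-1.0000e-02 -7.0000e-03 -1.2281e+01]
```

Call:
arm_command:
  motion:
    - [1, [0.4, -0.25, 0], [0, 0, 0]]
    - [1, [0.7, -0.44, 0], [0, 0, 0]]
    - [1, [0.7, -0.44, 0], [0, 0, 0]]
    - [1, [0.7, -0.44, 0], [0, 0, 0]]
    - [1, [0.7, -0.44, 0], [0, 0, 0]]
    - [1, [0.7, -0.44, 0], [0, 0, 0]]
    - [1, [0.7, -0.44, 0], [0, 0, 0]]
    - [1, [0.7, -0.44, 0], [0, 0, 0]]
    - [1, [0.7, -0.44, 0], [0, 0, 0]]
    - [1, [0.38, -0.23, 0], [0, 0, 0]]
  newtons: 40

```text
time: 1.35
ee_pos: [0.4529, -0.1944, 0.2308]
tcp_rot: [-180.0, 0.0, 15.6]
wrist_force: [0.2, -0.4, 0.2]
opening: 0.0854
```

Call:
arm_command:
  motion:
    - [1, [0, 0, 0], [0, 0, -1]]
    - [1, [0, 0, 0], [0, 0, -1]]
    - [1, [0, 0, 0.1], [0, 0, -1]]
    - [1, [0, 0, 0.1], [0, 0, -1]]
    - [1, [0, 0, 0.1], [0, 0, -1]]
    - [1, [0, 0, 0.1], [0, 0, -1]]
    - [1, [0, 0, 0.1], [0, 0, -1]]
    - [1, [0, 0, 0.2], [0, 0, -1]]
    - [1, [0, 0, 0.2], [0, 0, -1]]
    - [1, [0, 0, 0.2], [0, 0, -1]]
    - [1, [0, 0, 0.2], [0, 0, -1]]
    - [1, [0, 0, 0], [0, 0, -1]]

```text
time: 2.85
ee_pos: [0.4511, -0.196, 0.1519]
tcp_rot: [-179.9, -0.0, 87.7]
wrist_force: [-1.1, -0.2, 1.3]
opening: 0.0855
```

```bash
python3 -c "
from h import *
goto(.4517,-.1963,.006,89.2)"
```

```text
t 2.85 pos [ 0.4511 -0.196   0.1519] [-1.7988e+02 -5.0000e-02  8.7720e+01] open 0.0855 F [-1.1 -0.2  1.3]
shift units [-0.007  0.015  2.431] turn units [-0.021 -0.009 -0.247]
```

Call:
arm_command:
  motion:
    - [1, [0, 0.01, 0.4], [0, 0, -0.25]]
    - [1, [0, 0, 0.6], [0, 0, 0]]
    - [1, [0, 0, 0.6], [0, 0, 0]]
    - [1, [0, 0, 0.5], [0, 0, 0]]
    - [1, [0, 0, 0.33], [0, 0, 0]]
    - [1, [0, 0, 0], [0, 0, 0]]
    - [0.6, [0, 0, 0], [0, 0, 0]]
    - [0.5, [0, 0, 0], [0, 0, 0]]
    - [0.3, [0, 0, 0], [0, 0, 0]]
    - [0.3, [0, 0, 0], [0, 0, 0]]
    - [0.3, [0, 0, 0], [0, 0, 0]]

```text
time: 4.22
ee_pos: [0.4529, -0.1966, 0.0087]
tcp_rot: [179.9, 0.0, 89.0]
wrist_force: [-1.8, 0.3, 5.1]
opening: 0.0552
```

```bash
python3 -c "
from h import *
goto(.4517,-.1963,.006,89.2)"
```

```text
t 4.225 pos [ 0.4529 -0.1966  0.0087] [1.7991e+02 5.0000e-02 8.9010e+01] open 0.0552 F [-1.8  0.3  5.1]
shift units [ 0.005 -0.02   0.046] turn units [ 0.014  0.008 -0.031]
```

Call:
arm_command:
  motion:
    - [0.3, [0, 0, -0.2], [0, 0, 0]]
    - [0.3, [0, 0, -0.5], [0, 0, 0]]
    - [0.3, [0, 0, -0.7], [0, 0, 0]]
    - [0.3, [0, 0, -0.7], [0, 0, 0]]
    - [0.3, [0, 0, -0.4], [0, 0, 0.5]]
    - [0.3, [0, 0, 0], [0, 0, 0.48]]
    - [0.3, [0, 0, 0], [0, 0, 0]]

```text
time: 5.1
ee_pos: [0.4523, -0.1963, 0.1579]
tcp_rot: [180.0, -0.0, 83.2]
wrist_force: [-0.4, -0.3, -4.2]
opening: 0.0558
```

```bash
python3 -c "
from h import *
for i in range(3): goto(.6226,-.0886,.14,83.1)
cv2.imwrite('pics/t1.png',viewer.camera('top'))
goto(.6226,-.0886,.14,83.1)"
```

```text
t 5.1 pos [ 0.4523 -0.1963  0.1579] [179.99  -0.    83.16] open 0.0558 F [-0.4 -0.3 -4.2]
shift units [2.12  2.604 0.299] turn units [ 0.002 -0.001  0.009]
t 5.1 pos [ 0.4523 -0.1963  0.1579] [179.99  -0.    83.16] open 0.0558 F [-0.4 -0.3 -4.2]
shift units [2.12  2.604 0.299] turn units [ 0.002 -0.001  0.009]
t 5.1 pos [ 0.4523 -0.1963  0.1579] [179.99  -0.    83.16] open 0.0558 F [-0.4 -0.3 -4.2]
shift units [2.12  2.604 0.299] turn units [ 0.002 -0.001  0.009]
t 5.15 pos [ 0.4522 -0.1962  0.1575] [-1.7997e+02 -1.0000e-02  8.3200e+01] open 0.055 F [ 0.2 -0.3 -5. ]
shift units [2.117 2.608 0.29 ] turn units [-0.004 -0.002  0.016]
```

View pics/t1.png

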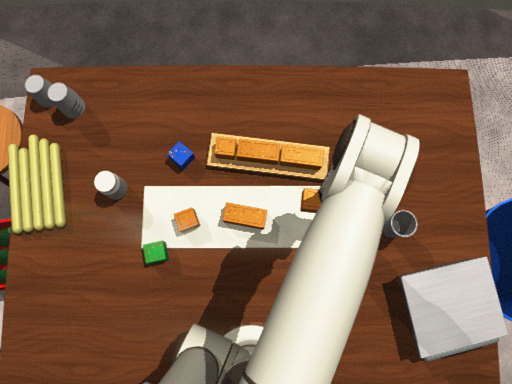

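The block is held (its left end shows at (311,200)), though the arm hides most of it from the top view. I'll move it over the row and check with the side view.

Call:
arm_command:
  motion:
    - [0.3, [0.3, 0.36, 0], [0, 0, 0]]
    - [0.3, [0.5, 0.6, 0], [0, 0, 0]]
    - [0.3, [0.5, 0.6, 0], [0, 0, 0]]
    - [0.3, [0.5, 0.6, 0], [0, 0, 0]]
    - [0.3, [0.32, 0.44, 0.3], [0, 0, 0]]
    - [0.3, [0, 0, 0.4], [0, 0, 0]]
    - [0.3, [0, 0, 0.3], [0, 0, 0]]
    - [0.3, [0, 0, 0], [0, 0, 0]]

```text
time: 6.15
ee_pos: [0.6212, -0.0888, 0.0956]
tcp_rot: [-179.8, -0.0, 83.1]
wrist_force: [-0.5, -0.9, -4.6]
opening: 0.0556
```

```bash
python3 -c "
from h import *
goto(.6226,-.0886,.080,83.1)
a=viewer.camera('side'); cv2.imwrite('pics/s2.png',cv2.resize(a[90:250,150:330],None,fx=3.5,fy=3.5,interpolation=cv2.INTER_CUBIC)); cv2.imwrite('pics/s2raw.png',a)"
```

```text
t 6.15 pos [ 0.6212 -0.0888  0.0956] [-179.8    -0.     83.14] open 0.0556 F [-0.5 -0.9 -4.6]
shift units [0.006 0.025 0.26 ] turn units [-0.033 -0.001  0.007]
```

View pics/s2.png

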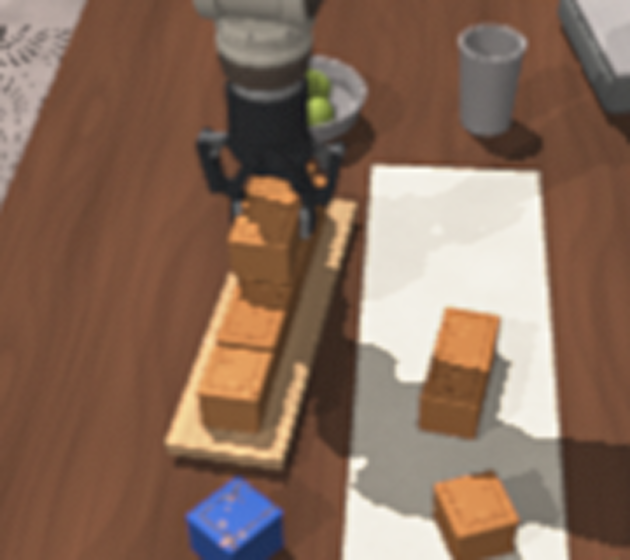

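```bash
python3 -c "
from h import *
u=np.array([np.cos(np.radians(83.1)),np.sin(np.radians(83.1))]);v=np.array([-u[1],u[0]])
c=np.array([.6212,-.0888])
for z in(.1356,.0876):
  for w in(.028,-.028):
    p=c+.063*u+w*v; print(z,(proj('side',np.r_[p,z])-[[150,90]])*3.5)
# row_half front face expected from estimates
c=np.array([.6266,-.0558])+.132*u
for z in(.072,.024):
  for w in(.028,-.028):
    p=c+.030*u+w*v; print('half',z,(proj('side',np.r_[p,z])-[[150,90]])*3.5)
"
```

```text
0.1356 [[287.50648121 245.98914963]]
0.1356 [[227.59307299 238.8184986 ]]
0.0876 [[289.14902969 285.09930972]]
0.0876 [[230.91157853 277.90361858]]
half 0.072 [[256.19115597 398.853846  ]]
half 0.072 [[193.91909051 390.43188235]]
half 0.024 [[258.91143483 435.01512171]]
half 0.024 [[198.48584384 426.63247157]]
```

```bash
python3 -c "
from h import *
a=cv2.imread('pics/s2raw.png'); g=cv2.cvtColor(a,cv2.COLOR_BGR2HSV)
for y in (163,165,167,206,208): print(y,[(x,)+tuple(int(v) for v in g[y,x]) for x in range(203,240)])
"
```

```text
163 [(203, 10, 130, 122), (204, 10, 130, 124), (205, 10, 130, 124), (206, 10, 129, 125), (207, 10, 130, 122), (208, 10, 127, 122), (209, 10, 129, 119), (210, 11, 132, 116), (211, 11, 131, 115), (212, 9, 126, 115), (213, 11, 129, 113), (214, 11, 130, 114), (215, 12, 137, 117), (216, 13, 145, 123), (217, 13, 151, 128), (218, 14, 151, 128), (219, 14, 149, 128), (220, 14, 151, 127), (221, 13, 153, 127), (222, 14, 153, 127), (223, 14, 151, 128), (224, 14, 147, 128), (225, 14, 151, 127), (226, 14, 151, 127), (227, 14, 149, 128), (228, 13, 151, 128), (229, 14, 151, 128), (230, 14, 151, 128), (231, 14, 150, 121), (232, 13, 148, 100), (233, 13, 144, 83), (234, 13, 144, 87), (235, 14, 148, 95), (236, 13, 145, 93), (237, 13, 144, 83), (238, 14, 140, 84), (239, 14, 114, 96)]
165 [(203, 10, 129, 125), (204, 10, 128, 126), (205, 10, 131, 125), (206, 10, 127, 124), (207, 10, 126, 123), (208, 10, 131, 121), (209, 10, 131, 119), (210, 10, 129, 117), (211, 10, 129, 117), (212, 10, 129, 115), (213, 10, 127, 114), (214, 11, 129, 113), (215, 11, 138, 116), (216, 13, 146, 124), (217, 13, 153, 127), (218, 
[... 2069 characters left out ...]
, 15, 113, 221), (207, 14, 128, 170), (208, 14, 146, 131), (209, 13, 155, 125), (210, 14, 149, 128), (211, 14, 151, 128), (212, 13, 151, 128), (213, 13, 151, 128), (214, 13, 151, 128), (215, 14, 151, 128), (216, 14, 153, 127), (217, 14, 151, 128), (218, 13, 151, 128), (219, 14, 149, 128), (220, 14, 149, 128), (221, 14, 151, 130), (222, 14, 151, 127), (223, 13, 151, 110), (224, 13, 143, 89), (225, 14, 127, 92), (226, 15, 108, 111), (227, 15, 101, 121), (228, 15, 102, 117), (229, 15, 105, 117), (230, 15, 106, 147), (231, 15, 109, 202), (232, 16, 106, 228), (233, 15, 109, 209), (234, 15, 107, 143), (235, 14, 103, 74), (236, 9, 115, 51), (237, 9, 118, 69), (238, 10, 126, 89), (239, 10, 129, 87)]
```

The edges agree with the predicted position within about 0.3 px (about 1 mm). I'll lower gently now.

Call:
arm_command:
  motion:
    - [0.3, [0, 0, 0.1], [0, 0, 0]]
    - [0.3, [0, 0, 0.08], [0, 0, 0]]
    - [0.3, [0, 0, 0.03], [0, 0, 0]]
    - [0.3, [0, 0, 0], [0, 0, 0]]

```text
time: 6.7
ee_pos: [0.6224, -0.0887, 0.0849]
tcp_rot: [-180.0, -0.0, 83.1]
wrist_force: [0.3, -0.7, -5.4]
opening: 0.0558
```

```bash
python3 -c "
from h import *
goto(.6226,-.0886,.080,83.1)"
```

```text
t 6.7 pos [ 0.6224 -0.0887  0.0849] [-180.     -0.     83.13] open 0.0558 F [ 0.3 -0.7 -5.4]
shift units [0.002 0.003 0.082] turn units [-0.    -0.     0.005]
```

Call:
arm_command:
  motion:
    - [0.3, [0, 0, 0.03], [0, 0, 0]]
    - [0.3, [0, 0, 0.02], [0, 0, 0]]
    - [0.3, [0, 0, 0], [0, 0, 0]]

```text
time: 7.08
ee_pos: [0.6224, -0.0887, 0.0817]
tcp_rot: [-180.0, 0.0, 83.1]
wrist_force: [-0.5, 0.4, -5.0]
opening: 0.0556
```

Call:
arm_command:
  motion:
    - [0.3, [0, 0, 0.02], [0, 0, 0]]
    - [0.3, [0, 0, 0.0], [0, 0, 0]]

```text
time: 7.32
ee_pos: [0.6226, -0.0887, 0.0808]
tcp_rot: [180.0, -0.0, 83.1]
wrist_force: [0.5, 0.8, -3.3]
opening: 0.0554
```

```bash
python3 -c "
from h import *
goto(.6226,-.0886,.080,83.1)"
```

```text
t 7.325 pos [ 0.6226 -0.0887  0.0808] [179.98  -0.    83.14] open 0.0554 F [ 0.5  0.8 -3.3]
shift units [0.001 0.    0.014] turn units [ 0.003 -0.     0.006]
```

Contact is just starting.

Call:
arm_command:
  motion:
    - [0.3, [0, 0, 0.015], [0, 0, 0]]
    - [0.3, [0, 0, 0.0], [0, 0, 0]]

```text
time: 7.58
ee_pos: [0.6226, -0.0887, 0.0808]
tcp_rot: [179.9, 0.0, 83.1]
wrist_force: [-3.8, 1.0, 6.2]
opening: 0.0555
```

Call:
arm_command:
  motion:
    - [0.68, [0, 0, 0], [0, 0, 0]]
    - [0.75, [0, 0, 0], [0, 0, 0]]
    - [0.85, [0, 0, 0], [0, 0, 0]]
    - [1, [0, 0, 0], [0, 0, 0]]
    - [1, [0, 0, 0], [0, 0, 0]]
    - [1, [0, 0, -0.3], [0, 0, 0]]
    - [1, [0, 0, -0.8], [0, 0, 0]]
    - [1, [0, 0, -0.9], [0, 0, 0]]
    - [1, [0, 0, 0], [0, 0, 0]]

```text
time: 8.7
ee_pos: [0.6241, -0.0889, 0.2065]
tcp_rot: [179.5, 0.0, 83.1]
wrist_force: [-0.1, 0.8, 0.5]
opening: 0.0852
```

```bash
python3 -c "
from h import *
goto(.4382,.0176,.12,79.3)"
```

```text
t 8.7 pos [ 0.6241 -0.0889  0.2065] [1.7948e+02 1.0000e-02 8.3130e+01] open 0.0852 F [-0.1  0.8  0.5]
shift units [ 1.393 -3.302  1.412] turn units [ 0.086 -0.001  0.639]
```

Call:
arm_command:
  motion:
    - [1, [0.2, -0.4, 0], [0, 0, 0]]
    - [1, [0.3, -0.7, 0], [0, 0, 0]]
    - [1, [0.3, -0.7, 0], [0, 0, 0]]
    - [1, [0.3, -0.7, 0.1], [0, 0, 0]]
    - [1, [0.3, -0.75, 0.4], [0, 0, 0]]
    - [1, [0, 0, 0.6], [0, 0, 0.3]]
    - [1, [0, 0, 0.3], [0, 0, 0.34]]
    - [1, [0, 0, 0], [0, 0, 0]]

```text
time: 9.7
ee_pos: [0.4385, 0.0178, 0.1152]
tcp_rot: [-179.9, 0.0, 79.3]
wrist_force: [-0.6, -0.9, -0.2]
opening: 0.0856
```

```bash
python3 -c "
from h import *
goto(.4382,.0176,.006,79.3)
for n in('top','side'):
  a=viewer.camera(n); cv2.imwrite('pics/%s3.png'%n,a)
"
```

```text
t 9.7 pos [0.4385 0.0178 0.1152] [-1.799e+02  2.000e-02  7.926e+01] open 0.0856 F [-0.6 -0.9 -0.2]
shift units [-4.00e-03 -1.00e-03  1.82e+00] turn units [-0.017  0.004 -0.007]
```

View pics/top3.png

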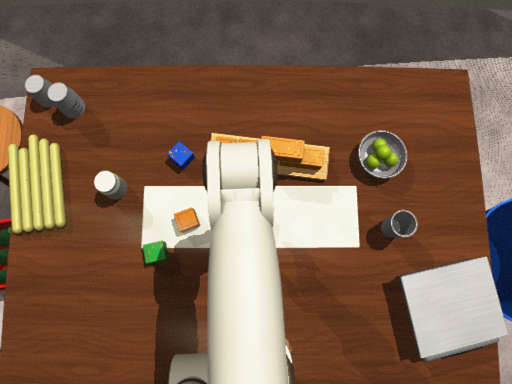

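View pics/side3.png

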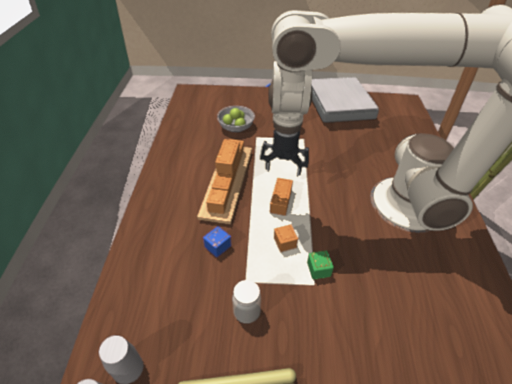

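Full 1 sits on the row at side (229,156) and top (288,150). The gripper is above full 2, at side (285,165). Next is the second pick.

Call:
arm_command:
  motion:
    - [1, [0, 0, 0.3], [0, 0, 0]]
    - [1, [0, 0, 0.5], [0, 0, 0]]
    - [1, [0, 0, 0.5], [0, 0, 0]]
    - [1, [0, 0, 0.4], [0, 0, 0]]
    - [1, [0, 0, 0.1], [0, 0, 0]]
    - [1, [0, 0, 0], [0, 0, 0]]
    - [0.6, [0, 0, 0], [0, 0, 0]]
    - [0.5, [0, 0, 0], [0, 0, 0]]
    - [0.3, [0, 0, 0], [0, 0, 0]]
    - [0.3, [0, 0, 0], [0, 0, 0]]
    - [0.3, [0, 0, 0], [0, 0, 0]]

```text
time: 11.18
ee_pos: [0.4394, 0.0181, 0.0088]
tcp_rot: [179.9, -0.0, 79.3]
wrist_force: [-0.8, 0.3, 6.9]
opening: 0.0554
```

Call:
arm_command:
  motion:
    - [0.3, [0, 0, -0.2], [0, 0, 0]]
    - [0.3, [0, 0, -0.5], [0, 0, 0]]
    - [0.3, [0, 0, -0.7], [0, 0, 0]]
    - [0.3, [0, 0, -0.7], [0, 0, 0]]
    - [0.3, [0, 0, -0.4], [0, 0, -0.3]]
    - [0.3, [0, 0, 0], [0, 0, -0.33]]
    - [0.3, [0, 0, 0], [0, 0, 0]]

```text
time: 12.05
ee_pos: [0.4384, 0.018, 0.1566]
tcp_rot: [-179.9, 0.0, 83.1]
wrist_force: [-0.6, -0.4, -6.0]
opening: 0.056
```

```bash
python3 -c "
from h import *
goto(.6385,.0425,.09,83.1)
a=cv2.imread('pics/top3.png')
cv2.imwrite('pics/t3c.png',cv2.resize(a[125:190,200:340],None,fx=5.5,fy=5.5,interpolation=cv2.INTER_CUBIC))
a=cv2.imread('pics/side3.png')
cv2.imwrite('pics/s3c.png',cv2.resize(a[130:230,190:260],None,fx=6,fy=6,interpolation=cv2.INTER_CUBIC))
"
```

```text
t 12.05 pos [0.4384 0.018  0.1566] [-1.7991e+02  2.0000e-02  8.3090e+01] open 0.056 F [-0.6 -0.4 -6. ]
shift units [0.807 3.263 1.105] turn units [-0.015  0.003 -0.001]
```

View pics/t3c.png

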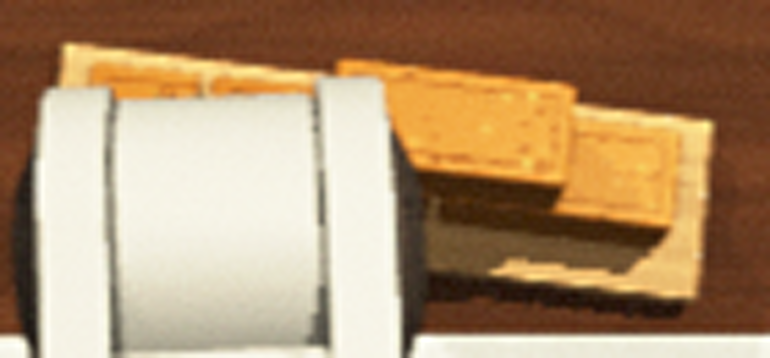

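View pics/s3c.png

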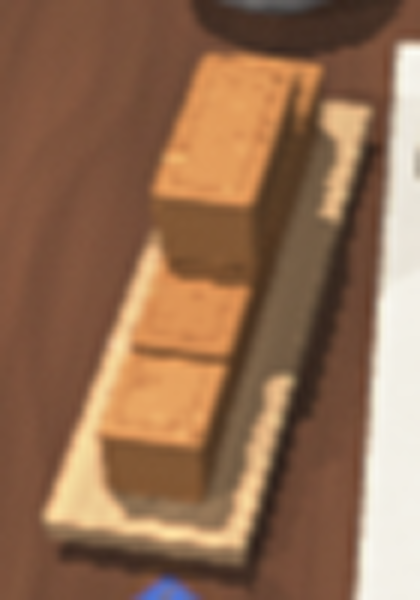

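The set-down looks clean, and the front face is in line with the row. I'll carry full 2 over.

Call:
arm_command:
  motion:
    - [0.3, [0.1, 0.4, 0], [0, 0, 0]]
    - [0.3, [0.2, 0.75, 0], [0, 0, 0]]
    - [0.3, [0.2, 0.75, 0], [0, 0, 0]]
    - [0.3, [0.2, 0.75, 0], [0, 0, 0]]
    - [0.3, [0.11, 0.61, 0.2], [0, 0, 0]]
    - [0.3, [0, 0, 0.5], [0, 0, 0]]
    - [0.3, [0, 0, 0.3], [0, 0, 0]]
    - [0.3, [0, 0, 0.1], [0, 0, 0]]
    - [0.3, [0, 0, 0], [0, 0, 0]]
    - [0.3, [0, 0, 0], [0, 0, 0]]

```text
time: 13.3
ee_pos: [0.6393, 0.0427, 0.0933]
tcp_rot: [179.9, -0.0, 83.1]
wrist_force: [0.0, 0.4, -4.1]
opening: 0.0555
```

```bash
python3 -c "
from h import *
goto(.6385,.0425,.081,83.1)
a=viewer.camera('side'); cv2.imwrite('pics/side4.png',a)
cv2.imwrite('pics/s4c.png',cv2.resize(a[110:230,170:280],None,fx=5,fy=5,interpolation=cv2.INTER_CUBIC))
"
```

```text
t 13.3 pos [0.6393 0.0427 0.0933] [ 1.7988e+02 -2.0000e-02  8.3070e+01] open 0.0555 F [ 0.   0.4 -4.1]
shift units [-0.005 -0.013  0.205] turn units [ 0.019 -0.004 -0.005]
```

View pics/s4c.png

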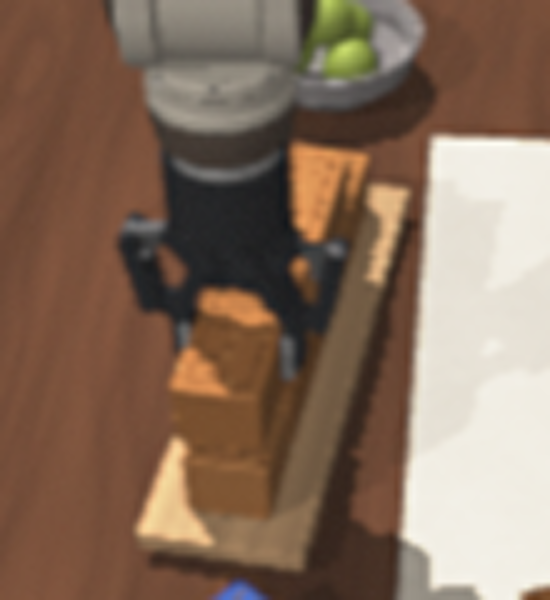

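```bash
python3 -c "
from h import *
u=np.array([np.cos(np.radians(83.1)),np.sin(np.radians(83.1))]);v=np.array([-u[1],u[0]])
def face(c,L,z0):
  for z in(z0+.048,z0):
    print([ ((proj('side',np.r_[c+L/2*u+w*v,z])+.5-[[170,110]])*5-.5).round(0).tolist() for w in(.028,-.028)])
face(np.array([.6390,.0427]),.126,.0933-.008)
face(np.array([.6266,-.0558])+.132*u,.060,.024)
g=cv2.cvtColor(cv2.imread('pics/side4.png'),cv2.COLOR_BGR2HSV)
for y in(192,194,196,205,208): print(y,[(x,)+tuple(int(v) for v in g[y,x]) for x in list(range(200,213))+list(range(218,230))])
for x in(213,216): print(x,[(y,)+tuple(int(v) for v in g[y,x]) for y in range(182,218)])
"
```

```text
[[[262.0, 401.0]], [[169.0, 389.0]]]
[[[266.0, 457.0]], [[176.0, 445.0]]]
[[[268.0, 472.0]], [[179.0, 460.0]]]
[[[272.0, 523.0]], [[186.0, 511.0]]]
192 [(200, 10, 130, 118), (201, 10, 127, 116), (202, 10, 131, 117), (203, 11, 131, 121), (204, 12, 143, 125), (205, 13, 154, 126), (206, 14, 158, 121), (207, 13, 154, 121), (208, 13, 153, 120), (209, 13, 157, 120), (210, 13, 157, 120), (211, 13, 155, 120), (212, 14, 154, 121), (218, 13, 156, 121), (219, 14, 157, 122), (220, 13, 157, 122), (221, 14, 156, 111), (222, 14, 151, 91), (223, 13, 152, 77), (224, 13, 148, 81), (225, 14, 149, 94), (226, 14, 151, 101), (227, 14, 150, 97), (228, 13, 152, 84), (229, 13, 139, 81)]
194 [(200, 10, 130, 116), (201, 10, 131, 117), (202, 10, 128, 118), (203, 10, 131, 121), (204, 11, 138, 122), (205, 13, 150, 122), (206, 14, 155, 120), (207, 13, 159, 119), (208, 13, 155, 120), (209, 13, 157, 120), (210, 13, 155, 120), (211, 14, 155, 120), (212, 13, 156, 121), (218, 13, 155, 120), (219, 13, 154, 121), (220, 14, 154, 119), (221, 13, 153, 112), (222, 13, 151, 91), (223, 14, 148, 79), (224, 14, 149, 89), (225, 1
[... 2487 characters left out ...]
, 120), (185, 13, 153, 123), (186, 14, 150, 124), (187, 13, 153, 123), (188, 13, 152, 136), (189, 13, 151, 140), (190, 13, 154, 124), (191, 13, 155, 120), (192, 14, 156, 119), (193, 13, 155, 120), (194, 14, 155, 120), (195, 13, 157, 120), (196, 13, 154, 121), (197, 13, 157, 120), (198, 13, 155, 123), (199, 13, 155, 128), (200, 13, 153, 125), (201, 13, 155, 122), (202, 13, 150, 134), (203, 14, 148, 146), (204, 13, 148, 131), (205, 14, 152, 126), (206, 14, 152, 126), (207, 13, 150, 126), (208, 14, 152, 126), (209, 14, 151, 127), (210, 13, 153, 127), (211, 13, 151, 125), (212, 14, 140, 126), (213, 15, 113, 133), (214, 15, 105, 143), (215, 16, 104, 147), (216, 15, 106, 149), (217, 15, 105, 151)]
```

Call:
arm_command:
  motion:
    - [0.3, [0, -0.02, 0.08], [0, 0, 0]]
    - [0.3, [0, 0, 0.06], [0, 0, 0]]
    - [0.3, [0, 0, 0.03], [0, 0, 0]]
    - [0.3, [0, 0, 0.02], [0, 0, 0]]
    - [0.3, [0, 0, 0], [0, 0, 0]]

```text
time: 13.98
ee_pos: [0.6378, 0.0428, 0.0809]
tcp_rot: [180.0, -0.0, 83.1]
wrist_force: [-3.0, -0.7, 1.3]
opening: 0.0556
```

Call:
arm_command:
  motion:
    - [0.3, [0, 0, 0.01], [0, 0, 0]]
    - [0.3, [0, 0, 0], [0, 0, 0]]

```text
time: 14.22
ee_pos: [0.6378, 0.0428, 0.0809]
tcp_rot: [180.0, -0.0, 83.1]
wrist_force: [-5.2, 0.1, 4.8]
opening: 0.0555
```

Call:
arm_command:
  motion:
    - [0.68, [0, 0, 0], [0, 0, 0]]
    - [0.75, [0, 0, 0], [0, 0, 0]]
    - [0.85, [0, 0, 0], [0, 0, 0]]
    - [1, [0, 0, 0], [0, 0, 0]]
    - [1, [0, 0, 0], [0, 0, 0]]
    - [1, [0, 0, -0.3], [0, 0, 0]]
    - [1, [0, 0, -0.8], [0, 0, 0]]
    - [1, [0, 0, -0.9], [0, 0, 0]]
    - [1, [0, 0, 0], [0, 0, 0]]

```text
time: 15.35
ee_pos: [0.6394, 0.043, 0.2066]
tcp_rot: [179.5, -0.1, 83.1]
wrist_force: [0.4, 0.6, -0.3]
opening: 0.0855
```

```bash
python3 -c "
from h import *
goto(.4272,.1901,.12,110.8)"
```

```text
t 15.35 pos [0.6394 0.043  0.2066] [ 1.7949e+02 -1.0000e-01  8.3080e+01] open 0.0855 F [ 0.4  0.6 -0.3]
shift units [ 2.006 -3.82   1.413] turn units [ 0.088  0.005 -4.62 ]
```

Call:
arm_command:
  motion:
    - [1, [0.2, -0.3, 0], [0, 0, 0]]
    - [1, [0.35, -0.7, 0], [0, 0, 0]]
    - [1, [0.35, -0.7, 0], [0, 0, 0]]
    - [1, [0.35, -0.7, 0], [0, 0, 0]]
    - [1, [0.35, -0.7, 0], [0, 0, 0]]
    - [1, [0.41, -0.72, 0.2], [0, 0, 0]]
    - [1, [0, 0, 0.3], [0, 0, -0.9]]
    - [1, [0, 0, 0.3], [0, 0, -0.95]]
    - [1, [0, 0, 0.3], [0, 0, -0.95]]
    - [1, [0, 0, 0.3], [0, 0, -0.95]]
    - [1, [0, 0, 0], [0, 0, -0.87]]
    - [1, [0, 0, 0], [0, 0, 0]]

```text
time: 16.85
ee_pos: [0.4247, 0.1901, 0.1161]
tcp_rot: [180.0, 0.0, 110.8]
wrist_force: [0.3, 0.0, 1.0]
opening: 0.0853
```

```bash
python3 -c "
from h import *
goto(.4272,.1901,.006,110.8)
for n in('top','side'):
  a=viewer.camera(n); cv2.imwrite('pics/%s5.png'%n,a)
a=cv2.imread('pics/top5.png')
cv2.imwrite('pics/t5c.png',cv2.resize(a[110:270,130:380],None,fx=3.2,fy=3.2,interpolation=cv2.INTER_CUBIC))
o,m=find(a,smin=155,vmin=180)
for c,A,p in o: print(c.round(1),round(A),[np.round(r,1) for r in rect(plane('top',p,.12))])
"
```

```text
t 16.85 pos [0.4247 0.1901 0.1161] [180.     0.   110.76] open 0.0853 F [0.3 0.  1. ]
shift units [-0.016  0.039  1.834] turn units [ 0.     0.    -0.006]
[268.8 146.5] 1886 [array([625.6, -54. ]), np.float64(316.6), np.float64(68.9), np.float32(79.7), array([621.5, -56.3])]
[  6.5 137.3] 814 [array([661.9, 705.1]), np.float64(201.8), np.float64(64.2), np.float32(8.1), array([663.1, 711.3])]
```

View pics/t5c.png

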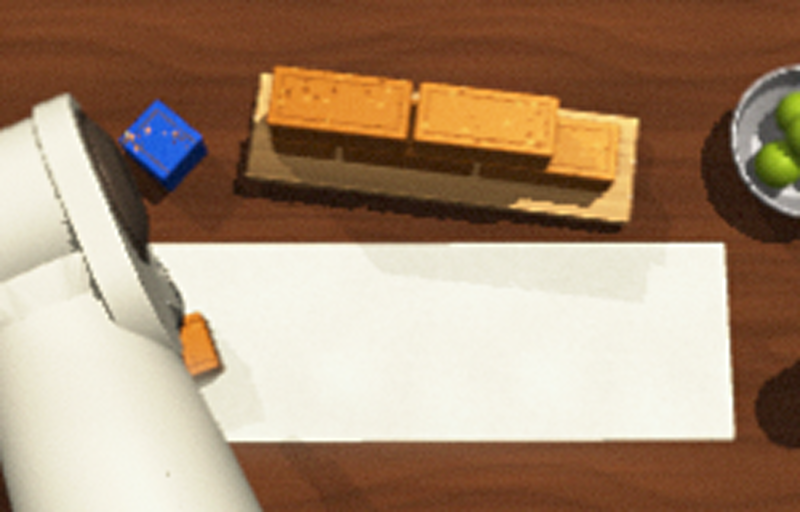

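View pics/side5.png

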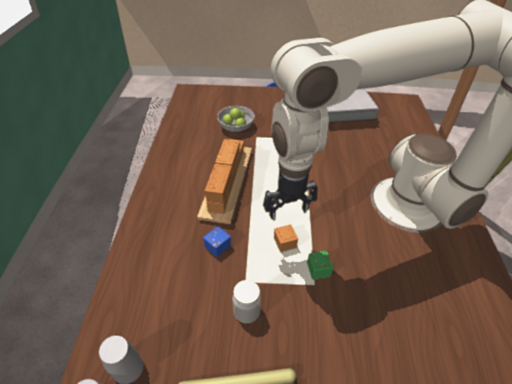

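Both fulls now sit on the row with a thin joint at top (259,147). I'll measure them before the last pick.

```bash
python3 -c "
from h import *
a=cv2.imread('pics/top5.png')
b=a.copy(); b[:,260:]=0; b[:,:200]=0
c=a.copy(); c[:,:258]=0; c[:,305:]=0
for im in(b,c):
  for sm,vm in((150,165),(165,190)):
    o,m=find(im,smin=sm,vmin=vm)
    for cc,A,p in o:
      P=plane('top',p,.12); print(cc.round(1),round(A),[np.round(r,1) for r in rect(P)])
g=cv2.cvtColor(a,cv2.COLOR_BGR2HSV)
print([(x,int(g[147,x,1]),int(g[147,x,2])) for x in range(254,265)])
print([(x,int(g[154,x,1]),int(g[154,x,2])) for x in range(298,328)])
u=np.array([np.cos(np.radians(83.1)),np.sin(np.radians(83.1))]);o=np.array([.6266,-.0558])
for s in(99,-33): 
  print((o+s/1000*u)*1000)
  for d in((63,28),(63,-28),(-63,-28),(-63,28)): print(proj('top',np.r_[o+(s+d[0])/1000*u+d[1]/1000*np.array([-u[1],u[0]]),.12]).round(1),end=' ')
"

```

```text
[235.9 141.4] 786 [array([638.2,  38.6]), np.float64(129.7), np.float64(54.8), np.float32(83.0), array([638.2,  39.4])]
[236.2 141.4] 754 [array([638.2,  38.5]), np.float64(128.0), np.float64(53.5), np.float32(83.0), array([638.2,  39.3])]
[283.2 147.9] 820 [array([616.2, -89.5]), np.float64(138.2), np.float64(70.1), np.float32(82.5), array([618.6, -93.1])]
[284.1 148.1] 790 [array([615.1, -92.4]), np.float64(131.0), np.float64(69.1), np.float32(83.2), array([618.2, -94.5])]
[(254, 196, 226), (255, 198, 229), (256, 196, 234), (257, 207, 182), (258, 206, 89), (259, 205, 118), (260, 200, 204), (261, 190, 242), (262, 196, 232), (263, 192, 231), (264, 188, 239)]
[(298, 189, 227), (299, 183, 234), (300, 184, 237), (301, 177, 242), (302, 180, 240), (303, 188, 223), (304, 182, 225), (305, 184, 234), (306, 176, 237), (307, 177, 236), (308, 173, 237), (309, 174, 238), (310, 171, 236), (311, 176, 241), (312, 177, 246), (313, 176, 246), (314, 176, 246), (315, 171, 247), (316, 165, 247), (317, 167, 247), (318, 170, 247), (319, 167, 247), (320, 182, 238), (321, 177, 242), (322, 179, 242), (323, 158, 226), (324, 136, 228), (325, 133, 234), (326, 128, 238), (327, 132, 237)]
[638.49354704  42.48297685]
[[211.6 148.1]] [[214.3 129.6]] [[258.  134.5]] [[255.7 153.1]] [622.63548432 -88.56099228]
[[257.8 153.4]] [[260.  134.8]] [[303.7 139.9]] [[302.  158.5]]
```

Positions agree within about 2 mm and the gap is about 6 mm (2.2 px). Now I'll pick the half.

Call:
arm_command:
  motion:
    - [1, [-0.02, 0.03, 0.3], [0, 0, 0]]
    - [1, [0, 0, 0.5], [0, 0, 0]]
    - [1, [0, 0, 0.5], [0, 0, 0]]
    - [1, [0, 0, 0.4], [0, 0, 0]]
    - [1, [0, 0, 0.1], [0, 0, 0]]
    - [1, [0, 0, 0], [0, 0, 0]]
    - [0.6, [0, 0, 0], [0, 0, 0]]
    - [0.5, [0, 0, 0], [0, 0, 0]]
    - [0.3, [0, 0, 0], [0, 0, 0]]
    - [0.3, [0, 0, 0], [0, 0, 0]]
    - [0.3, [0, 0, 0], [0, 0, 0]]

```text
time: 18.32
ee_pos: [0.4275, 0.1899, 0.0088]
tcp_rot: [179.9, -0.0, 110.8]
wrist_force: [-1.5, -0.7, 6.2]
opening: 0.0555
```

Call:
arm_command:
  motion:
    - [0.3, [0, 0, -0.2], [0, 0, 0]]
    - [0.3, [0, 0, -0.5], [0, 0, 0]]
    - [0.3, [0, 0, -0.7], [0, 0, 0]]
    - [0.3, [0, 0, -0.7], [0, 0, 0]]
    - [0.3, [0, 0, -0.5], [0, 0, 0.7]]
    - [0.3, [0, 0, -0.2], [0, 0, 0.9]]
    - [0.3, [0, 0, 0], [0, 0, 0.9]]
    - [0.3, [0, 0, 0], [0, 0, 0.9]]
    - [0.3, [0, 0, 0], [0, 0, 0.9]]
    - [0.3, [0, 0, 0], [0, 0, 0.32]]
    - [0.3, [0, 0, 0], [0, 0, 0]]

```text
time: 19.7
ee_pos: [0.4268, 0.1897, 0.176]
tcp_rot: [180.0, -0.0, 83.1]
wrist_force: [-0.2, 0.4, -2.0]
opening: 0.056
```

```bash
python3 -c "
from h import *
goto(.6107,-.1869,.15,83.1)
a=viewer.camera('side'); cv2.imwrite('pics/side6.png',a)
cv2.imwrite('pics/s6c.png',cv2.resize(a[130:240,190:330],None,fx=5,fy=5,interpolation=cv2.INTER_CUBIC))
"
```

```text
t 19.7 pos [0.4268 0.1897 0.176 ] [180.    -0.    83.14] open 0.056 F [-0.2  0.4 -2. ]
shift units [-5.865  3.793  0.433] turn units [ 0.    -0.     0.007]
```

View pics/s6c.png

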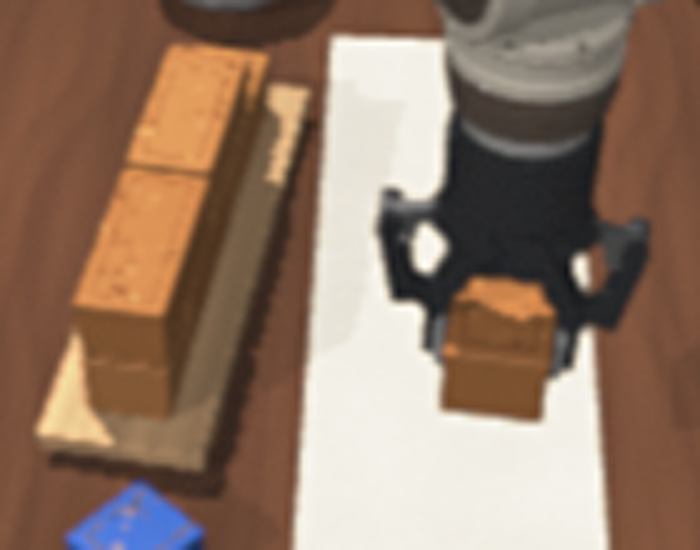

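```bash
python3 -c "
from h import *
u=np.array([np.cos(np.radians(83.1)),np.sin(np.radians(83.1))]);v=np.array([-u[1],u[0]])
c=np.array([.4268,.1897])
for z in(.215,.167):
    print([ ((proj('side',np.r_[c+.03*u+w*v,z])+.5-[[190,130]])*5-.5).round(0).tolist() for w in(.028,-.028)])
c=np.array([.6266,-.0558])
for z in(.12,.072,.024):
    print([ ((proj('side',np.r_[c+.162*u+w*v,z])+.5-[[190,130]])*5-.5).round(0).tolist() for w in(.028,-.028)])
"
```

```text
[[[553.0, 365.0]], [[444.0, 351.0]]]
[[[544.0, 427.0]], [[439.0, 413.0]]]
[[[164.0, 317.0]], [[72.0, 305.0]]]
[[[168.0, 372.0]], [[79.0, 360.0]]]
[[[172.0, 423.0]], [[86.0, 411.0]]]
```

The jaws stopped at 56 mm, so the grasp is across the right sides. The end of the course looks flush. I'll carry the half over.

Call:
arm_command:
  motion:
    - [0.3, [-0.3, 0.2, 0], [0, 0, 0]]
    - [0.3, [-0.7, 0.45, 0], [0, 0, 0]]
    - [0.3, [-0.7, 0.45, 0], [0, 0, 0]]
    - [0.3, [-0.7, 0.45, 0], [0, 0, 0]]
    - [0.3, [-0.7, 0.45, 0], [0, 0, 0]]
    - [0.3, [-0.7, 0.45, 0], [0, 0, 0]]
    - [0.3, [-0.7, 0.45, 0], [0, 0, 0]]
    - [0.3, [-0.7, 0.45, 0], [0, 0, 0]]
    - [0.3, [-0.67, 0.44, 0], [0, 0, 0]]
    - [0.3, [0, 0, 0], [0, 0, 0]]
    - [0.3, [0, 0, 0], [0, 0, 0]]

```text
time: 21.12
ee_pos: [0.6099, -0.1872, 0.1754]
tcp_rot: [-179.9, -0.0, 83.1]
wrist_force: [-0.4, 0.1, -2.1]
opening: 0.0554
```

```bash
python3 -c "
from h import *
goto(.6107,-.1869,.081,83.1)
"
```

```text
t 21.125 pos [ 0.6099 -0.1872  0.1754] [-1.7995e+02 -2.0000e-02  8.3100e+01] open 0.0554 F [-0.4  0.1 -2.1]
shift units [0.006 0.014 1.573] turn units [-0.009 -0.004 -0.001]
```

Call:
arm_command:
  motion:
    - [0.3, [0, 0, 0.4], [0, 0, 0]]
    - [0.3, [0, 0.01, 0.5], [0, 0, 0]]
    - [0.3, [0, 0, 0.3], [0, 0, 0]]
    - [0.3, [0, 0, 0.15], [0, 0, 0]]
    - [0.3, [0, 0, 0.05], [0, 0, 0]]
    - [0.3, [0, 0, 0], [0, 0, 0]]
    - [0.3, [0, 0, 0], [0, 0, 0]]

```text
time: 22.0
ee_pos: [0.6111, -0.1876, 0.0927]
tcp_rot: [179.9, 0.0, 83.1]
wrist_force: [0.4, 0.0, -1.6]
opening: 0.0554
```

```bash
python3 -c "
from h import *
goto(.6107,-.1869,.081,83.1)
for n in('top','side'):
  a=viewer.camera(n); cv2.imwrite('pics/%s7.png'%n,a)
a=cv2.imread('pics/top7.png');b=cv2.imread('pics/side7.png')
cv2.imwrite('pics/c7.png',np.hstack([cv2.resize(a[115:195,200:360],(640,320),interpolation=cv2.INTER_CUBIC)]))
cv2.imwrite('pics/d7.png',cv2.resize(b[100:230,190:290],None,fx=4.5,fy=4.5,interpolation=cv2.INTER_CUBIC))
"
```

```text
t 22.0 pos [ 0.6111 -0.1876  0.0927] [1.7993e+02 1.0000e-02 8.3070e+01] open 0.0554 F [ 0.4  0.  -1.6]
shift units [ 0.01  -0.008  0.195] turn units [ 0.012  0.002 -0.005]
```

View pics/c7.png

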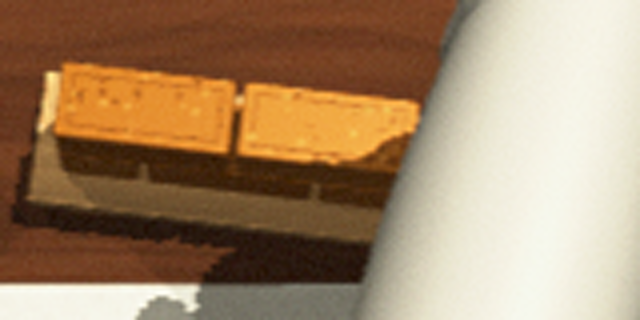

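View pics/d7.png

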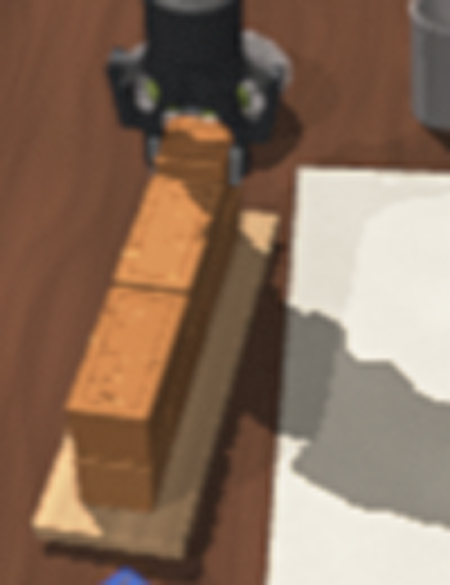

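All in line; the half (held at d7 crop (200,150)) is directly behind the mid full. I'll lower it.

Call:
arm_command:
  motion:
    - [0.3, [0.01, -0.005, 0.08], [0, 0, 0]]
    - [0.3, [0, 0, 0.06], [0, 0, 0]]
    - [0.3, [0, 0, 0.03], [0, 0, 0]]
    - [0.3, [0, 0, 0.02], [0, 0, 0]]
    - [0.3, [0, 0, 0], [0, 0, 0]]

```text
time: 22.72
ee_pos: [0.6105, -0.1868, 0.0809]
tcp_rot: [180.0, 0.0, 83.1]
wrist_force: [-1.5, 0.5, 2.5]
opening: 0.0557
```

Call:
arm_command:
  motion:
    - [0.3, [0, 0, 0.01], [0, 0, 0]]
    - [0.3, [0, 0, 0], [0, 0, 0]]

```text
time: 22.98
ee_pos: [0.6105, -0.1868, 0.0809]
tcp_rot: [180.0, 0.0, 83.1]
wrist_force: [-4.1, 1.0, 6.6]
opening: 0.0555
```

Contact. I'll release, rise, and swing aside to the right, clear of the view (bowl and tumbler are 110 mm high at most, so I'll stay high).

Call:
arm_command:
  motion:
    - [0.68, [0, 0, 0], [0, 0, 0]]
    - [0.75, [0, 0, 0], [0, 0, 0]]
    - [0.85, [0, 0, 0], [0, 0, 0]]
    - [1, [0, 0, 0], [0, 0, 0]]
    - [1, [0, 0, 0], [0, 0, 0]]
    - [1, [0, 0, -0.3], [0, 0, 0]]
    - [1, [0, 0, -0.8], [0, 0, 0]]
    - [1, [0, 0, -0.9], [0, 0, 0]]
    - [1, [0, 0, -0.4], [0, 0, 0]]
    - [1, [0, 0, 0], [0, 0, 0]]

```text
time: 24.22
ee_pos: [0.6114, -0.187, 0.2273]
tcp_rot: [179.7, 0.1, 83.1]
wrist_force: [-0.2, -0.2, -0.3]
opening: 0.0854
```

Call:
arm_command:
  motion:
    - [1, [-0.3, -0.4, 0], [0, 0, 0]]
    - [1, [-0.4, -0.8, 0], [0, 0, 0]]
    - [1, [-0.4, -0.8, 0], [0, 0, 0]]
    - [1, [-0.4, -0.8, 0], [0, 0, 0]]
    - [1, [-0.4, -0.8, 0], [0, 0, 0]]
    - [1, [-0.8, -0.5, 0], [0, 0, 0]]
    - [1, [-0.8, -0.5, 0], [0, 0, 0]]
    - [1, [-0.4, -0.2, 0], [0, 0, 0]]
    - [1, [0, 0, 0], [0, 0, 0]]

```text
time: 25.35
ee_pos: [0.2951, -0.3852, 0.2228]
tcp_rot: [-179.9, -0.1, 82.9]
wrist_force: [0.9, 0.3, 0.4]
opening: 0.0857
```

```bash
python3 -c "
from h import *
goto(.6107,-.1869,.081,83.1)
for n in('top','side'):
  a=viewer.camera(n); cv2.imwrite('pics/%s8.png'%n,a)
a=cv2.imread('pics/top8.png');b=cv2.imread('pics/side8.png')
cv2.imwrite('pics/c8.png',cv2.resize(a[115:195,195:345],None,fx=5,fy=5,interpolation=cv2.INTER_CUBIC))
cv2.imwrite('pics/d8.png',cv2.resize(b[120:230,190:290],None,fx=5,fy=5,interpolation=cv2.INTER_CUBIC))
"
```

```text
t 25.35 pos [ 0.2951 -0.3852  0.2228] [-1.7994e+02 -6.0000e-02  8.2900e+01] open 0.0857 F [0.9 0.3 0.4]
shift units [3.927 4.815 2.362] turn units [-0.011 -0.01  -0.033]
```

View pics/c8.png

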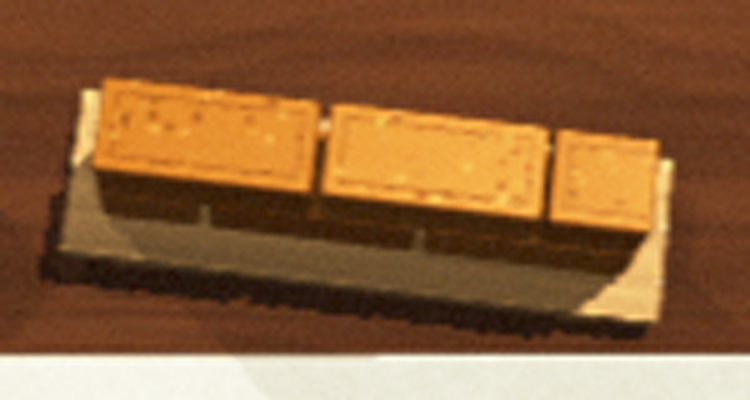

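View pics/d8.png

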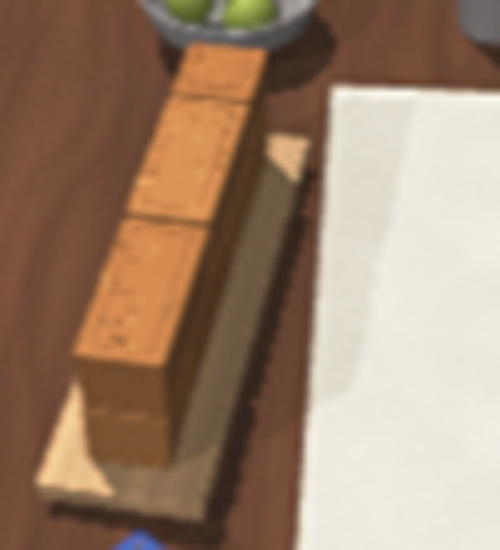

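View pics/top8.png

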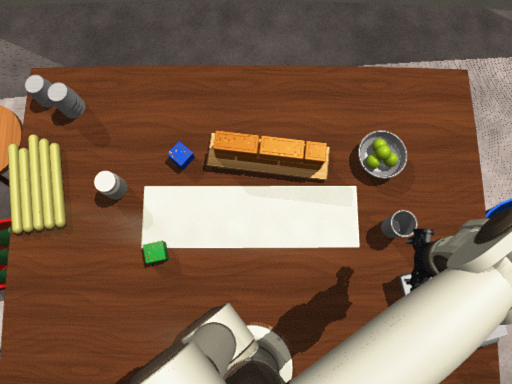

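Now a numeric check of each block in the second course from both views, against the row as measured at the start.

```bash
python3 -c "
from h import *
def meas(n,im,z,sm,vm,pick):
  o,m=find(im,n,smin=sm,vmin=vm)
  return [(rect(plane(n,p,z)),c,A) for c,A,p in o if pick(c)]
yaw=83.1;u=np.array([np.cos(np.radians(yaw)),np.sin(np.radians(yaw))]);v=np.array([-u[1],u[0]])
# row centre seen by each camera alone
cent={'top':np.array([[614.,-154.2],[630.4,-24.6],[642.,74.1]]),'side':np.array([[616.1,-151.6],[630.9,-23.7],[642.4,76.5]])}
for n,f in(('top','top8'),('side','side8')):
  O=(cent[n]-np.outer([-99,33,132],u)).mean(0); print(n,'row centre',O.round(1))
  im=cv2.imread('pics/%s.png'%f)
  for sm,vm in (((150,165),(160,190)) if n=='top' else ((135,165),(135,178),(140,190))):
    pick=(lambda c:200<c[0]<340 and c[1]<185) if n=='top' else (lambda c:195<c[0]<250)
    for r,c,A in meas(n,im,.12,sm,vm,pick):
      d=r[0]-O; print('  px',c.round(0),'s %.1f t %.1f L %.1f W %.1f yaw %.1f'%(d@u,d@v,r[1],r[2],r[3]))
"
```

```text
top row centre [626.2 -56.7]
  px [316. 151.] s -131.6 t -0.7 L 60.4 W 55.0 yaw 83.0
  px [259. 144.] s 31.4 t -0.8 L 259.3 W 55.5 yaw 83.2
  px [316. 151.] s -131.7 t -0.6 L 58.9 W 53.8 yaw 83.4
  px [282. 147.] s -34.3 t -0.9 L 126.3 W 54.1 yaw 83.2
  px [236. 141.] s 96.9 t -0.4 L 126.8 W 53.3 yaw 82.9
side row centre [627.2 -54.8]
  px [218. 178.] s 97.2 t -0.7 L 126.6 W 54.9 yaw 83.1
  px [229. 146.] s -65.4 t -1.2 L 190.5 W 55.3 yaw 83.0
  px [218. 178.] s 97.5 t -0.7 L 124.4 W 53.5 yaw 82.9
  px [230. 145.] s -65.5 t -1.2 L 188.0 W 54.3 yaw 83.0
  px [218. 178.] s 97.6 t -0.7 L 122.1 W 52.2 yaw 83.0
  px [227. 151.] s -34.3 t -1.0 L 123.1 W 52.5 yaw 83.0
```

```bash
python3 -c "
from h import *
a0,a8=[cv2.imread('pics/top%d.png'%i) for i in(0,8)]
for nm,(x,y,r) in dict(jar=(111,185,22),limes=(383,155,28),tumbler=(400,224,20),blue=(181,155,16),green=(155,253,16)).items():
  A,B=[cv2.cvtColor(i[y-r:y+r,x-r:x+r],cv2.COLOR_BGR2GRAY).astype(np.float32) for i in(a0,a8)]
  print(nm,np.round(cv2.phaseCorrelate(A,B,cv2.createHanningWindow(A.shape[::-1],cv2.CV_32F)),2).tolist() if 0 else [np.round(v,2) for v in cv2.phaseCorrelate(A,B)])
g0,g8=[cv2.imread('pics/side%d.png'%i)[...,2].astype(int) for i in(0,8)]
for y in(206,209): print(y,g0[y,202:228].tolist(),g8[y,202:228].tolist())
print(g0[200:218,215].tolist(),g8[200:218,215].tolist())
"
```

```text
jar [array([0.49, 0.46]), np.float64(0.95)]
limes [array([0.01, 0.02]), np.float64(0.98)]
tumbler [array([-0.09,  0.13]), np.float64(0.76)]
blue [array([0.08, 0.15]), np.float64(0.99)]
green [array([0.08, 0.02]), np.float64(1.01)]
206 [247, 245, 243, 241, 220, 154, 131, 133, 134, 134, 134, 134, 134, 133, 133, 133, 132, 133, 133, 133, 128, 110, 88, 89, 109, 123] [240, 239, 236, 231, 201, 141, 119, 121, 122, 122, 122, 123, 123, 122, 122, 122, 123, 123, 123, 123, 119, 101, 82, 81, 100, 113]
209 [245, 242, 240, 239, 230, 184, 138, 130, 133, 134, 134, 135, 134, 134, 134, 133, 134, 134, 134, 135, 133, 116, 97, 105, 122, 126] [239, 235, 231, 228, 217, 167, 125, 119, 121, 123, 122, 123, 122, 123, 122, 122, 123, 122, 123, 124, 122, 106, 87, 96, 112, 116]
[232, 231, 233, 202, 143, 131, 133, 133, 134, 134, 134, 133, 131, 133, 144, 154, 203, 247] [116, 114, 122, 139, 127, 122, 122, 122, 122, 123, 123, 122, 120, 122, 134, 140, 140, 141]
```

```bash
python3 -c "
from h import *
a0,a8=[cv2.imread('pics/top%d.png'%i) for i in(0,8)]
d=cv2.absdiff(a0,a8)[165:207,88:132]; print('jar diff',d.max(),d.mean().round(2))
for i in(a0,a8): print(i[170:204:3,111,1].tolist())
bot.job_done(); print(bot.get_obs()['time'])
"
```

```text
jar diff 16 2.78
[56, 240, 245, 244, 245, 245, 207, 97, 76, 61, 27, 29]
[57, 239, 244, 244, 243, 244, 205, 92, 78, 60, 30, 35]
the job is handed in; nothing more can be done
the job is handed in; nothing more can be done
```

The second course is on: half over the free end of row_a, then the two full blocks, with each joint over the middle of a full block below. I set each block down until the wrist force showed contact (about 5–7 N) before opening the gripper. The job was handed in at about 25.5 s.

**Last checks, from both cameras against the row as first measured:**

| Check | Result |
|---|---|
| Headings | within about 0.3° of the row |
| Faces | about 1 mm off the row's line |
| End full block | about 2 mm short of flush at the +x end |
| Middle full block | about 1.3 mm towards the half |
| Half block | within 0.5 mm of its place |
| Joint gaps | about 4–5.5 mm, nominal 6 mm |

I left those small offsets, since gripping the blocks again risked disturbing the row.

**Bottom row:** the front end of the row's half block is at the same pixels as at the start. The other two were not re-measured once covered.

**Bystanders:** the limes, tumbler and both coloured cubes show no shift in the top view. For the jar, one image comparison gave a half-pixel shift. A direct picture difference found no movement, so I take that shift as an artefact.

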